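# Run the locked tube carriage up to its end stop

### The arm

A 6-joint arm with a two-finger parallel gripper is mounted at the origin on the work surface. World frame = base frame: x ahead of the robot, y to its left, z up, the work surface at z = 0. Lengths are in m, angles in rad, forces in N, time in s.
With the tool pointing down it reaches from about 0.35 to 0.85 m from the base axis. Payload 8.1 kg.
Tool frame: the origin (TCP) lies on the mounting face of the last link; the fingertips stand 186 mm ahead of it and the grasp point (between the pads) lies 167 mm ahead of it; z points along the fingers, y is the line along which they close (so a half turn about z gives the same grasp; the last joint's range is limited). The gripper opens to 93 mm and grips with 3 to 60 N. Pads are 15 mm wide; open, the fingers measure 128 mm over their backs; the gripper's body (75 mm by 188 mm) begins 65 mm behind the grasp point.
Start: joints at [-1.277, 0.13, 1.488, -0, 1.523, -0.085], TCP at [0.222, -0.557, 0.405] pointing down, gripper open.
Joint ranges: [-2.96, 2.96], [-0.89, 2.26], [0.02, 2.5], [-1.34, 4.48], [0, 2.73], [-2.66, 2.66]. Speed limits (rad/s): [2.39, 2.39, 2.79, 3.14, 3.14, 3.14].

### API

Orientations are given as a rotation vector (axis times angle).
In Python, from plant import * gives the robot as it stands. The module is installed in compiled form; this text tells all that it offers.
- The arm moves only by the tool arm_command, never from a script. Its argument "increments" is a list of rows, each a list of 6 numbers: the shift along the tool's x, y, z in units of 0.2 m (1.0 is 0.2 m), then the turn, a rotation vector about the tool's x, y, z in units of pi rad (1.0 is pi rad). A call has exactly 5 rows; each row is the pose to reach, as a shift and turn from the pose commanded when the call began, along the tool's axes at that moment, turning the shorter way round; what a row does not reach only later rows make up. A row lasts 1/8 s, in which the tool goes at most 62.5 mm and 10.7 degrees, less where a joint would pass 70% of its speed; a pose out of reach is approached as far as the arm can. A call with a number of a shift or a turn outside -1 to 1 is refused whole. A call with a gripper value outside its range is refused whole. "fingers" is the closure, from -1 (fully open) to 1 (shut), set as the call begins (left out, the last holds). The fingers move at their own pace and stop on an object; "force" is the grip in N (left out, the last holds). Time passes only in rows, so rows that repeat a pose let the fingers close, or fill a call up. It gives the time, the measured TCP pose, the force, the opening and the grip force at its end, in the units of the state.
- read_state(): the state, without advancing time (a new reading comes with each control period).
- read_camera(name): name is "side" or "top" or "wrist"; returns a dict with "image" (384x512x3 uint8, red, green, blue), "fx", "fy", "cx", "cy" (pixels), "k1" (the pictures are not rectified: a ray, as slopes to the right and down, at radius r is drawn at 1 + k1 r^2 times it, then the intrinsics apply), "T" (4x4, takes a point from camera to world coordinates). Camera axes: x right, y down, z forward; pixel columns grow to the right and rows downward; lengths in m; the calibration is good to about 2 mm. A picture is of the moment at which its call begins. There is no depth.
- close_job(): hands the job in; it is judged then, once.
The state is a dict: "t": time; "q": joint angles; "dq": joint speeds; "joint_torque": joint torques, N m; "tool_pos": TCP position; "orientation": TCP orientation; "force": force on the tool from outside, world axes, zero at the start; "wrist_torque": the same for the moment, N m; "opening": finger opening in m; "gripper_force": force on a finger pad.
Only numpy, scipy, OpenCV 4.12 (cv2) and the standard library are available. Lean on these libraries where they do the work, as an engineer would, in place of code of your own. Each camera call takes 0.05 s, during which the arm holds its last target. There are 200 camera calls.

### The job

Set up the tube fixture for the next weld: with your fingertips press the round lock button on the carriage down and, keeping it down all the way, slide the carriage along its rail until it is fully home against the bolt head of the end stop. Then let the button spring back up so that the carriage is locked there, and move clear. Only press and push, gently; do not grip or squeeze the carriage or its button, and leave the loose parts lying around it where they are.

Things in the scene. Friction and masses are not known exactly. Their poses are not given: they have to be found in the camera images.
- fixture: Tube fixture fixed to the table: dark steel slotted rail 45 mm wide, 32 high, 410 long; bolted feet 110 mm wide, 8 thick at both ends. Origin: on the table under the rail's middle; y runs along the rail to the end stop, x across, z up. End stop: dark block at the +y end, 50 mm across, 33 along, top 76 mm above the table, with a bolt head facing the carriage. The other end has only a low cap.
- stop_face (a point): Centre of the stop bolt's head face, which the carriage meets: at fixture x 0, y +150 mm, 42 mm above the table.
- carriage (a joint): Place of the carriage on the rail, m: 0 = farthest from the end stop, 0.180 = home against it (hard stop); moves along the fixture's +y. An aluminium saddle 80 mm wide, 120 long, flat top 45 mm above the table, with the lock button on its rear half and a V head on its front half. Lock released, it slides with 0.8 N friction plus 4 N per m/s; locked, it has 2.4 mm of play and does not slide.
- v_head (a point): Centre of the top opening of the carriage's V head, a fixed dark steel V rest for tubes, 57 mm wide, 44 mm along the rail, its rims 88 mm above the table. It is 60 mm ahead (towards the stop) of the button's axis; its rear face is 38 mm ahead of that axis.
- carriage_front (a point): Middle of the carriage's front edge (90 mm ahead of the button's axis), 42 mm above the table; it coincides with stop_face when the carriage is home.
- button_top (a point): Centre of the flat top of the lock button: a plain steel plunger 32 mm in diameter, 64 mm above the table when up, in a fixed dark collar 46 mm in diameter whose top is 50 mm above the table. It rides with the carriage and goes down with the button.
- lock_button (a joint): How far the lock button is pressed, m: 0 = up, its pin caught in the rail's rack (pitch 8 mm); free from 0.0035 on; 0.012 = bottomed, hard (no need to go that far). Spring: starts to go down at 3.5 N, 4.4 N at 3.5 mm, 6.5 N at 12 mm. Let go, it springs up; within 1.7 mm of home it locks there. A fingertip pressing on it carries the carriage along by friction.
- tube_offcut: Loose steel tube offcut standing on end, 51 mm in diameter, 85 mm high, wall 3 mm. Origin: centre of its underside. Leave it alone.
- spacer_block: Loose aluminium spacer block standing up, 50 x 50 x 75 mm high. Origin: centre of its underside. Leave it alone.
- angle_bracket: Loose black steel angle bracket with holes, 70 mm by 50 mm foot, 95 mm high. Origin: underside, middle of the foot. Leave it alone.
- f_clamp: Loose F-clamp lying flat: 210 mm bar along its y axis, two yellow arms 75 mm long towards its -x, red handle; 27 mm high. Origin: on the table under the middle of the bar. Leave it alone.

How it is judged:
By the outcome, as a careful person would: the job done as asked, in the order asked, and still so for the second after the job is handed in, with the robot touching nothing.
It also fails if it takes over 38 s, if anything falls off the work surface, if the arm or the gripper's body presses on something with over 40 N, if the wrist force passes 120 N, or if a joint passes its speed limit or range.

## Working session

There is one attempt and no reset: what is moved stays moved. The work goes in short steps, Python scripts to look and compute and a tool call to move; the robot and the scene stay as the last step left them, time stands still between calls to the robot, and variables do not carry over. Pictures are saved under pics/ and viewed, at most 10 in all, crops included, and the job is handed in when it is done.

Besides the shell and the picture viewer there is one more tool, called after ">>>" as a command line: name --pt "numbers of a row" for each row, then --argument value for the rest. arm_command: Moves the arm, as the interface text tells. Shifts and turns lie within -1 to 1; 1 stands for 0.2 m of shift or pi rad of turn. Its arguments: {"type":"object","properties":{"increments":{"type":"array","items":{"type":"array","items":{"type":"number","minimum":-1,"maximum":1}}},"fingers":{"type":"number"},"force":{"type":"number"}},"required":["increments"]}

```bash
mkdir -p pics
cat > h.py <<'E'
from plant import *
import numpy as np, cv2, json
def snap(n,f):
    c=read_camera(n); cv2.imwrite(f'pics/{f}.png',c['image'][:,:,::-1]); np.savez(f'{f}.npz',**c); return c
def ray(c,u,v):
    K=np.array([[c['fx'],0,c['cx']],[0,c['fy'],c['cy']],[0,0,1.]],float)
    p=cv2.undistortPoints(np.array([[[u,v]]],float),K,np.array([float(c['k1']),0,0,0]))[0,0]
    T=np.array(c['T']); return T[:3,3],T[:3,:3]@np.array([p[0],p[1],1])
def atz(c,u,v,z):
    o,d=ray(c,u,v); return o+d*(z-o[2])/d[2]
def proj(c,P):
    T=np.array(c['T']); p=T[:3,:3].T@(np.array(P)-T[:3,3]); x=p[:2]/p[2]; s=1+float(c['k1'])*(x@x)
    return x[0]*s*c['fx']+c['cx'],x[1]*s*c['fy']+c['cy']
E
python3 - <<'E'
from h import *
a=snap('top','t0');b=snap('side','s0')
cv2.imwrite('pics/both.png',cv2.resize(np.hstack([a['image'],b['image']])[:,:,::-1],(800,300)))
print(a['T'],b['T'],a['fx'],read_state())
E
```

```text
[[ 0.00400971 -0.99480077  0.10176121  0.53855815]
 [-0.99999026 -0.0041764  -0.00142504  0.04530455]
 [ 0.00184262 -0.1017545  -0.99480783  0.93938134]
 [ 0.          0.          0.          1.        ]] [[-0.76281055 -0.32070826  0.56148578  0.18985697]
 [-0.64619317  0.34646331 -0.67999821  0.51381519]
 [ 0.02354682 -0.88153808 -0.47152535  0.44370279]
 [ 0.          0.          0.          1.        ]] 491.7243906517436 {'t': 0.1, 'q': array([-1.27743093e+00,  1.31063725e-01,  1.48918385e+00,  2.21825795e-05,
        1.52301536e+00, -8.54386825e-02]), 'dq': array([-0.00091519, -0.00156052, -0.00072515, -0.00021375,  0.00049224,
        0.00048655]), 'joint_torque': array([ 2.09998805e-03, -5.61339605e+01, -4.93097377e+01,  7.71413161e-02,
        2.91301747e-02, -5.71913392e-05]), 'tool_pos': array([ 0.22182675, -0.55725751,  0.40379779]), 'orientation': array([-3.08377802e+00, -5.91158010e-01,  2.37533250e-04]), 'force': array([ 0.62884967,  0.20239281, -0.11730612]), 'wrist_torque': array([-0.01161686,  0.02931115,  0.00826806]), 'gripper_force': 0.0, 'opening': 0.0929941335886691}
```

View pics/t0.png

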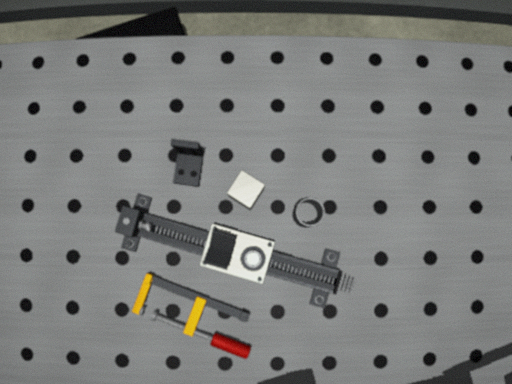

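View pics/s0.png

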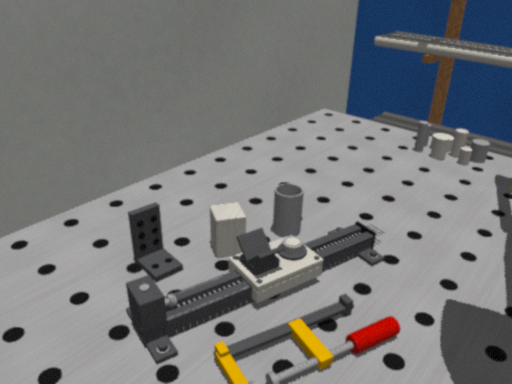

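The end stop is at left in the top view, around (127,222), and the low cap is near (342,281). The button is at about (253,258). The spacer (245,190) and tube (308,211) lie on the +x side, with the clamp on the −x side. I'll enlarge this area.

Run:
```python
from h import *
i=cv2.imread('pics/t0.png'); cv2.imwrite('pics/t0c.png',cv2.resize(i[160:340,105:365],None,fx=3,fy=3,interpolation=cv2.INTER_CUBIC))
```

```text
(no output)
```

View pics/t0c.png

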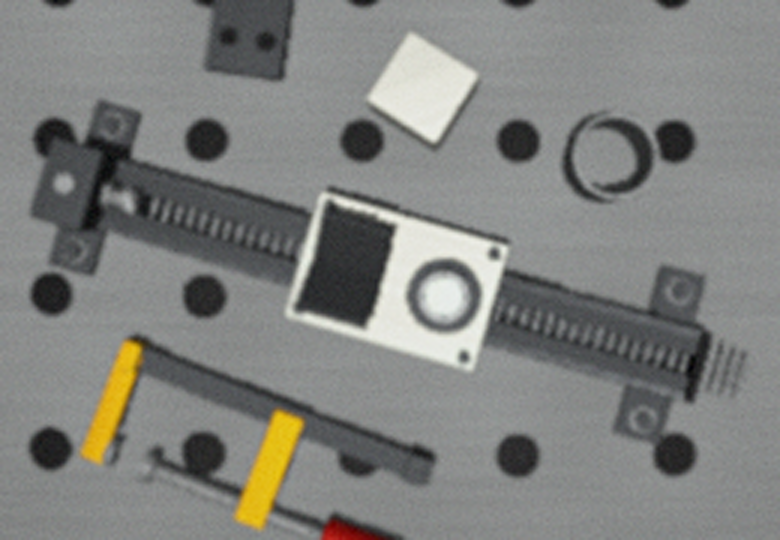

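The crop shows the button centre at (442,293). Carriage corners are (325,190), (510,242), (473,370) and (288,315). Foot bolts are (115,125), (75,250), (680,290) and (641,418), and the stop bolt face is near (135,202).

Run:
```python
from h import *
c=dict(np.load('t0.npz'))
f=lambda u,v,z:atz(c,105+u/3-.33,160+v/3-.33,z)
B=f(442,293,.064)
C=[f(*p,.045) for p in [(325,190),(510,242),(473,370),(288,315)]]
F=[f(*p,.012) for p in [(115,125),(75,250),(680,290),(641,418)]]
l=(F[0]+F[1])/2; r=(F[2]+F[3])/2
d=(l-r)[:2];d/=np.linalg.norm(d)
dc=(C[0]+C[3]-C[1]-C[2])[:2];dc/=np.linalg.norm(dc)
print('B',B,'Ccen',sum(C)/4,'fix o',(l+r)/2,np.linalg.norm(l-r)); print(d,dc,np.arctan2(d[1],d[0]),np.arctan2(dc[1],dc[0]))
o=((l+r)/2)[:2]
s=(B[:2]-o)@d; print('button s',s,'lateral',(B[:2]-o)@[d[1],-d[0]],'travel',0.06-s)
for n,p in dict(sp=f(422,88,.075),spl=f(437,147,.075),tube=f(608,155,.085),tubel=f(600,200,.085),clampbar=f(270,390,.02),stopblk=f(65,183,.076)).items(): print(n,p,(p[:2]-o)@d,(p[:2]-o)@[d[1],-d[0]])
s=dict(np.load('s0.npz'))
print(proj(s,B)); print(read_state()['t'])
```

```text
B [0.50570147 0.04988253 0.064     ] Ccen [0.51309387 0.07608634 0.045     ] fix o [0.51684515 0.09199759 0.012     ] 0.3726297105071115
[0.27553533 0.96129094] [0.27172265 0.9623756 ] 1.2916497772726354 1.2956137441491078
button s -0.04355530826065589 lateral 0.0008918723110060076 travel 0.10355530826065588
sp [0.62618622 0.06215096 0.075     ] 0.0014360314528093733 0.11333238752753164
spl [0.59142714 0.05314159 0.075     ] -0.01680194890830062 0.08240119607395861
tube [ 0.58649129 -0.04631738  0.085     ] -0.11377095843412181 0.10506086416810305
tubel [ 0.56035632 -0.04155188  0.085     ] -0.11639103924339508 0.07862449147255973
clampbar [0.44298263 0.15661407 0.02      ] 0.04176349544675257 -0.08880749754148902
stopblk [0.56856114 0.27374861 0.076     ] 0.18896518594612252 -0.00036471064652076886
(np.float64(288.81738423039167), np.float64(241.6693138747409))
0.1
```

```bash
cat >> h.py <<'E'
from scipy.spatial.transform import Rotation as R
D=np.array([.2735,.9619,0]); DOWN=np.array([0,0,-1.])
def goal(sgn):  # tool x along sgn*rail, z down
    x=sgn*D/np.linalg.norm(D); return R.from_matrix(np.c_[x,np.cross(DOWN,x),DOWN])
def inc(P,G):
    s=read_state(); r=R.from_rotvec(s['orientation'])
    return np.round(r.inv().apply(np.array(P)-s['tool_pos'])/.2,4),np.round((r.inv()*G).as_rotvec()/np.pi,4)
E
python3 - <<'E'
from h import *
s=read_state(); print(R.from_rotvec(s['orientation']).as_matrix().round(3))
for g in (1,-1): print(inc([.5057,.0499,.320],goal(g)))
E
```

```text
[[ 0.929  0.37  -0.   ]
 [ 0.37  -0.929  0.002]
 [ 0.    -0.002 -1.   ]]
(array([ 2.4413, -2.295 ,  0.4232]), array([-0.0005, -0.0003, -0.2912]))
(array([ 2.4413, -2.295 ,  0.4232]), array([-3.000e-04,  6.000e-04,  7.088e-01]))
```

>>> arm_command --pt "0.1 -0.09 0 0 0 -0.02" --pt "0.3 -0.28 0 0 0 -0.04" --pt "0.5 -0.47 0 0 0 -0.06" --pt "0.7 -0.66 0 0 0 -0.08" --pt "0.9 -0.85 0 0 0 -0.1" --fingers 1 --force 5

```text
t: 0.72
tool_pos: [0.3266, -0.3312, 0.4043]
orientation: [-2.954, -1.069, -0.0]
force: [1.6, -0.4, 0.1]
opening: 0.0474
gripper_force: 0.0
```

```bash
python3 -c "
from h import *
print(inc([.5057,.0499,.320],goal(1)),read_state()['q'])"
```

```text
(array([ 1.9078, -0.8907,  0.4223]), array([-1.000e-04, -1.000e-04, -1.907e-01])) [-9.02806193e-01 -2.42175180e-01  1.84763573e+00  1.50946903e-04
  1.53656511e+00 -2.66575486e-02]
```

>>> arm_command --pt "0.2 -0.09 0 0 0 -0.04" --pt "0.4 -0.19 0 0 0 -0.08" --pt "0.6 -0.28 0 0 0 -0.11" --pt "0.8 -0.37 0 0 0 -0.15" --pt "1.0 -0.47 0 0 0 -0.19"

```text
t: 1.35
tool_pos: [0.4204, -0.1315, 0.4045]
orientation: [-2.507, -1.893, 0.0]
force: [0.6, -0.4, -0.3]
opening: 0.0009
gripper_force: 0.0
```

```bash
python3 -c "
from h import *
print(inc([.5057,.0499,.320],goal(1)),read_state()['q'])"
```

```text
(array([0.9889, 0.1625, 0.4223]), array([-0.0001, -0.    ,  0.    ])) [-4.19591978e-01 -3.15303943e-01  1.90707643e+00 -8.47127369e-07
  1.55007583e+00 -1.42649471e-01]
```

>>> arm_command --pt "0.25 0.04 0.05 0 0 0" --pt "0.5 0.08 0.15 0 0 0" --pt "0.75 0.12 0.25 0 0 0" --pt "0.97 0.16 0.36 0 0 0" --pt "0.98 0.16 0.42 0 0 0"

```text
t: 1.98
tool_pos: [0.5052, 0.049, 0.3188]
orientation: [-2.506, -1.892, 0.003]
force: [-0.1, -0.2, -0.0]
opening: 0.0004
gripper_force: 0.0
```

Run:
```python
from h import *
c=snap('wrist','w0'); s=snap('side','s1')
a=c['image'][:,:,::-1]; b=s['image'][150:342,180:436,::-1]
cv2.imwrite('pics/m1.png',np.vstack([cv2.resize(a,(600,300)),cv2.resize(b,(400,300)) .repeat(1,0) if 0 else cv2.copyMakeBorder(cv2.resize(b,(400,300)),0,0,0,200,0)]))
B=[.5057,.0499,.064]
print(inc([.5057,.0499,.320],goal(1)),proj(c,B),proj(s,B)); st=read_state(); print(st['force'],st['t'],st['opening'],st['tool_pos'])
```

```text
(array([ 0.0161,  0.0023, -0.0072]), array([-0.0013,  0.0004, -0.0008])) (np.float64(255.60067061487644), np.float64(205.94509131994062)) (np.float64(288.8112959363493), np.float64(241.67452582830083))
[-0.44502875 -0.11194401 -0.67956398] 2.075 0.0004462070078230752 [0.50436028 0.04692685 0.31855785]
```

View pics/m1.png

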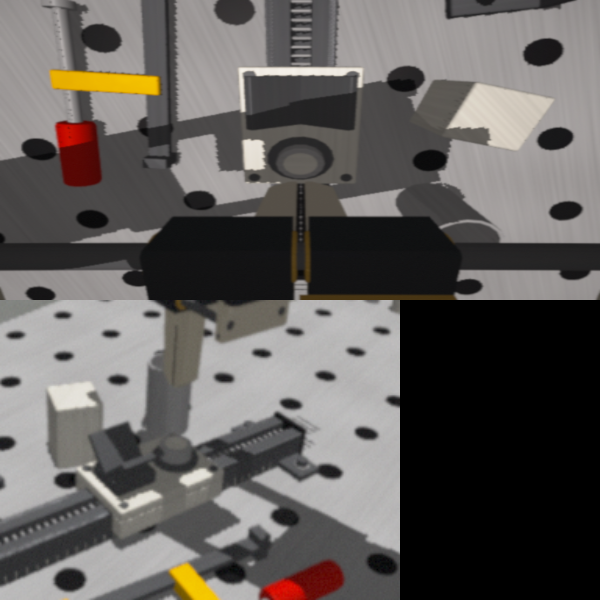

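Wrist view: the button is at about (256,207) px, against a predicted (255.6,206), so the position estimate holds. The fingertips are shut and the tube and spacer are well clear. I'll descend now.

>>> arm_command --pt "0.016 0.002 0.07 0 0 0" --pt "0.016 0.002 0.15 0 0 0" --pt "0.016 0.002 0.22 0 0 0" --pt "0.016 0.002 0.28 0 0 0" --pt "0.016 0.002 0.3 0 0 0"

```text
t: 2.7
tool_pos: [0.506, 0.0494, 0.2595]
orientation: [-2.51, -1.888, 0.002]
force: [-0.4, 0.4, -0.7]
opening: 0.0002
gripper_force: 0.0
```

>>> arm_command --pt "0 0 0 0 0 0" --pt "0 0 0 0 0 0" --pt "0 0 0 0 0 0" --pt "0 0 0 0 0 0" --pt "0 0 0 0 0 0"

```text
t: 3.32
tool_pos: [0.5065, 0.0496, 0.2609]
orientation: [2.51, 1.889, 0.0]
force: [0.4, 0.3, 0.1]
opening: 0.0003
gripper_force: 0.0
```

Run:
```python
from h import *
c=snap('wrist','w1'); s=snap('side','s2')
a=c['image'][:,:,::-1]; b=s['image'][180:300,220:380,::-1]
cv2.imwrite('pics/m2.png',np.vstack([cv2.resize(a[130:280,150:350],(400,300)),cv2.resize(b,(400,300))]))
B=[.5057,.0499,.064]
print(inc([.5057,.0499,.250],goal(1)),proj(c,B)); st=read_state(); print(st['force'],st['t'],st['tool_pos'])
```

```text
(array([ 0.0006, -0.0042,  0.0541]), array([ 0.    , -0.    , -0.0013])) (np.float64(252.57427676314668), np.float64(240.3791756354343))
[0.39032736 0.41502512 0.6047912 ] 3.425 [0.50648201 0.04955086 0.26081313]
```

View pics/m2.png

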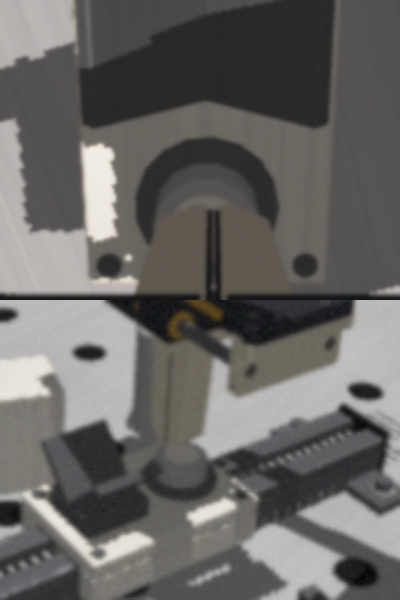

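The button is centred under the fingertips, within about 1–2 mm, and still untouched. I'll press down in stages.

>>> arm_command --pt "0 -0.004 0.02 0 0 0" --pt "0 -0.004 0.04 0 0 0" --pt "0 -0.004 0.055 0 0 0" --pt "0 -0.004 0.065 0 0 0" --pt "0 -0.004 0.07 0 0 0"

```text
t: 4.05
tool_pos: [0.5056, 0.0498, 0.2467]
orientation: [-2.51, -1.888, 0.001]
force: [-3.7, 0.5, 4.7]
opening: 0.0005
gripper_force: 2.2
```

>>> arm_command --pt "0 0 0.005 0 0 0" --pt "0 0 0.01 0 0 0" --pt "0 0 0.015 0 0 0" --pt "0 0 0.015 0 0 0" --pt "0 0 0.015 0 0 0"

```text
t: 4.68
tool_pos: [0.5056, 0.0498, 0.2437]
orientation: [-2.51, -1.888, 0.0]
force: [-4.1, -0.4, 5.7]
opening: 0.0004
gripper_force: 2.6
```

Down about 6–8 mm at roughly 5.5 N. I'll ease off the sideways force a little and begin sliding gently.

>>> arm_command --pt "0.005 -0.002 0 0 0 0" --pt "0.02 -0.004 0 0 0 0" --pt "0.04 -0.005 0 0 0 0" --pt "0.06 -0.005 0 0 0 0" --pt "0.08 -0.005 0 0 0 0"

```text
t: 5.3
tool_pos: [0.5097, 0.0654, 0.2442]
orientation: [2.51, 1.888, 0.002]
force: [-2.2, -0.8, 4.6]
opening: 0.0005
gripper_force: 2.5
```

Run:
```python
from h import *
a=snap('top','t1')
i=cv2.imread('pics/t1.png'); cv2.imwrite('pics/t1c.png',cv2.resize(i[160:340,105:365],None,fx=3,fy=3,interpolation=cv2.INTER_CUBIC))
st=read_state();print(st['tool_pos'],st['force'])
p=st['tool_pos'].copy(); p[2]=.058; print((np.array(proj(a,p))-[105,160])*3)
```

```text
[0.50979268 0.06584055 0.24430799] [-2.50331879  0.47172395  5.22758532]
[414.25783519 284.61118542]
```

View pics/t1c.png

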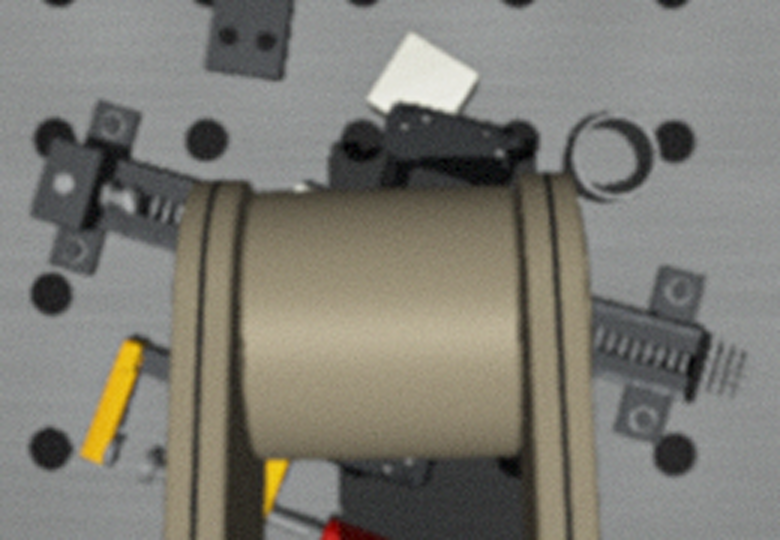

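The arm hides most of the view, but the carriage's corner moved from (325,190) to about (300,188), which matches the 16 mm of tip travel. It is following, so I'll continue.

>>> arm_command --pt "0.03 -0.002 0.002 0 0 0" --pt "0.06 -0.003 0.003 0 0 0" --pt "0.09 -0.003 0.003 0 0 0" --pt "0.12 -0.003 0.003 0 0 0" --pt "0.15 -0.003 0.003 0 0 0"

```text
t: 5.98
tool_pos: [0.5178, 0.0944, 0.244]
orientation: [2.509, 1.887, 0.003]
force: [-0.1, -0.4, 4.9]
opening: 0.0006
gripper_force: 2.6
```

>>> arm_command --pt "0.03 0 0 0 0 0" --pt "0.06 0 0 0 0 0" --pt "0.09 0 0 0 0 0" --pt "0.12 0 0 0 0 0" --pt "0.15 0 0 0 0 0"

```text
t: 6.6
tool_pos: [0.5261, 0.1233, 0.244]
orientation: [2.509, 1.887, 0.004]
force: [0.8, -1.0, 5.4]
opening: 0.0005
gripper_force: 2.6
```

Run:
```python
from h import *
c=snap('wrist','w2'); s=snap('side','s3')
a=c['image'][:,:,::-1]; b=s['image'][160:340,120:360,::-1]
cv2.imwrite('pics/m3.png',np.vstack([cv2.resize(a[130:280,150:350],(400,300)),cv2.resize(b,(400,300))]))
st=read_state(); print(st['force'],st['t'],st['tool_pos'],inc([.5057+.1035*.2735,.0499+.1035*.9619,.244],goal(1)))
```

```text
[0.44084016 0.37009134 4.56108758] 6.7 [0.52624807 0.123687   0.24406062] (array([0.1346, 0.0016, 0.0005]), array([ 0.001 , -0.0005, -0.0012]))
```

View pics/m3.png

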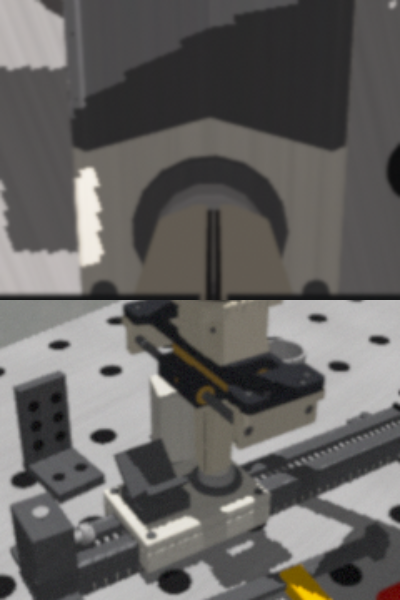

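The tip is still centred on the button, the button is down and the carriage is following; about 27 mm remain.

>>> arm_command --pt "0.03 0 0.002 0 0 0" --pt "0.06 0 0.003 0 0 0" --pt "0.085 0 0.003 0 0 0" --pt "0.1 0 0.003 0 0 0" --pt "0.11 0 0.003 0 0 0"

```text
t: 7.32
tool_pos: [0.5323, 0.1444, 0.2434]
orientation: [2.509, 1.888, 0.004]
force: [0.4, -1.6, 4.2]
opening: 0.0004
gripper_force: 2.6
```

>>> arm_command --pt "0.007 0 0 0 0 0" --pt "0.014 0 0 0 0 0" --pt "0.02 0 0 0 0 0" --pt "0.025 0 0 0 0 0" --pt "0.03 0 0 0 0 0"

```text
t: 7.95
tool_pos: [0.5339, 0.1501, 0.2434]
orientation: [2.509, 1.887, 0.004]
force: [0.2, -1.0, 5.7]
opening: 0.0003
gripper_force: 2.6
```

>>> arm_command --pt "0.004 0 0 0 0 0" --pt "0.008 0 0 0 0 0" --pt "0.012 0 0 0 0 0" --pt "0.016 0 0 0 0 0" --pt "0.016 0 0 0 0 0"

```text
t: 8.57
tool_pos: [0.5346, 0.1527, 0.2432]
orientation: [2.509, 1.887, 0.002]
force: [0.4, -3.3, 5.4]
opening: 0.0004
gripper_force: 2.7
```

Run:
```python
from h import *
c=snap('wrist','w3'); s=snap('side','s4')
a=c['image'][:,:,::-1]; b=s['image'][220:340,110:270,::-1]
cv2.imwrite('pics/m4.png',np.vstack([cv2.resize(a[130:280,150:350],(400,300)),cv2.resize(b,(400,300))]))
st=read_state(); print(st['force'],st['t'],st['tool_pos'])
```

```text
[-0.99289381 -4.24191427  4.90658273] 8.675 [0.5346112  0.15266716 0.24319102]
```

View pics/m4.png

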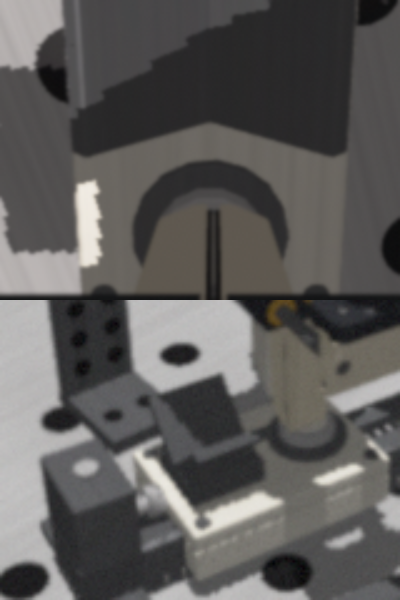

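Rail-direction force has risen to about −4 N and the side view shows the carriage front against the bolt head, so it is home. I'll lift straight up.

>>> arm_command --pt "0 0 -0.015 0 0 0" --pt "0 0 -0.04 0 0 0" --pt "0 0 -0.08 0 0 0" --pt "0 0 -0.2 0 0 0" --pt "0 0 -0.4 0 0 0"

```text
t: 9.3
tool_pos: [0.5328, 0.1533, 0.3214]
orientation: [-2.508, -1.887, 0.006]
force: [1.1, 0.4, -0.3]
opening: 0.0006
gripper_force: 0.0
```

>>> arm_command --pt "-0.1 0 -0.2 0 0 0" --pt "-0.3 0 -0.3 0 0 0" --pt "-0.55 0 -0.35 0 0 0" --pt "-0.8 0 -0.35 0 0 0" --pt "-1 0 -0.35 0 0 0"

```text
t: 9.93
tool_pos: [0.4776, -0.0401, 0.3927]
orientation: [-2.51, -1.888, -0.0]
force: [-0.9, -0.4, 0.1]
opening: 0.001
gripper_force: 0.0
```

>>> arm_command --pt "-0.2 0 0 0 0 0" --pt "-0.4 0 0 0 0 0" --pt "-0.5 0 0 0 0 0" --pt "-0.5 0 0 0 0 0" --pt "-0.5 0 0 0 0 0"

```text
t: 10.55
tool_pos: [0.4508, -0.1344, 0.3924]
orientation: [-2.51, -1.888, -0.001]
force: [-0.2, 0.6, 1.3]
opening: 0.0009
gripper_force: 0.0
```

Run:
```python
from h import *
t=snap('top','t5'); s=snap('side','s5')
a=t['image'][180:300,105:265,::-1]; b=s['image'][220:340,110:270,::-1]
cv2.imwrite('pics/m5.png',np.vstack([cv2.resize(a,(400,300),interpolation=2),cv2.resize(b,(400,300),interpolation=2)]))
st=read_state(); print(st['force'],st['t'],st['tool_pos'])
```

```text
[-1.02272608  0.12775913  0.43355339] 10.65 [ 0.45090074 -0.13415261  0.39248122]
```

View pics/m5.png

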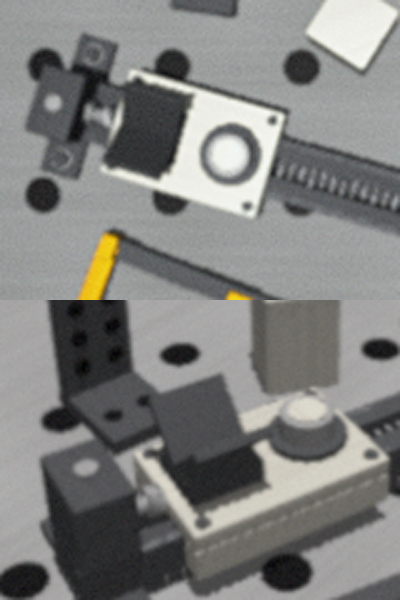

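The carriage front touches the bolt head and the button is up at crop (230,154). I'll check the travel numerically before handing in.

Run:
```python
from h import *
c=dict(np.load('t5.npz')); B=atz(c,105+230/2.5-.3,180+154/2.5-.3,.064); print(B,(B-[.5057,.0499,.064])@D)
# same pixels in side view: carriage shift between pushed (s4) and now (s5), and button height
p=dict(np.load('s4.npz'))['image'];q=dict(np.load('s5.npz'))['image']
w=lambda i:cv2.Canny(cv2.cvtColor(i,cv2.COLOR_RGB2GRAY)[250:300,165:215],40,120).astype(np.float32)
print(cv2.phaseCorrelate(w(p),w(q)))
```

```text
[0.53342995 0.14839901 0.064     ] 0.10233033828426016
((0.3275140463751036, 0.05788216009354841), 0.5929379272460937)
```

```bash
python3 -c "
from plant import *
print(close_job())"
```

```text
the job is handed in; nothing more can be done
None
```

I pressed the lock button and held it down while sliding the carriage about 102 mm until it met the stop bolt head. The button has sprung back up, the arm is clear, and the job was handed in at about 10.7 s; no verdict was returned.

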